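# Restock the laundry caddy

## Task

First open the laundry caddy: push its orange button catch down and keep a finger over the lid so that it comes up under control, not flying up, until it is well past half open, and leave it standing open. Then take the blue refill out of the rack, set it standing on the bare counter and let go, take hold of it the other way round (across its narrow side) and lower it, without dropping it, into the caddy's empty front bay until it stands on the floor between the two orange ribs. Leave the other refills, the softener bottle and the dosing cup as they are.

Things in the scene. Friction and masses are not known exactly. Their poses are not given: they have to be found in the camera images.
- caddy: White plastic caddy fixed to the counter, 120 x 122 x 85 mm (x, y, z) without lid; origin under its centre, x points from the button side (front) to the hinge, z up. On its front a housing 70 mm wide (y) reaches to x=-119 mm, 84 mm high, with the button on top. Inside (walls 5 mm, floor 5 mm thick) a divider at x=+5 to +9 mm makes the empty front bay: x -55 to +5 mm, y -56 to +56 mm, walls and divider reaching 85 mm. Its rear bay is full of tablets.
- bay (a point): Centre of the front bay's floor (caddy x=-25, y=0, z=5 mm). Two orange ribs across the floor, parallel to caddy x, 10 mm high and 6 mm thick, leave 42 mm clear between them along y, centred here; the bay is 60 mm long along x. So the refill fits only with its long side along caddy x, where its end faces have 3 mm of room to wall and divider: fingers fit in only at its broad faces (beyond y = +-17 mm).
- lid (a joint): Pale blue lid, 121 x 122 x 6 mm, 90 g, rad: 0 shut, 1.65 fully open (just past upright). A hinge spring (about 1.1 N up at the front edge when shut, weakening as it opens) throws it open as soon as the catch lets go, unless something stands above it; it then stays open. It must not go faster than 2 rad/s between 0.35 and 1.0 rad.
- lid_hinge (a point): Middle of the lid's hinge line (caddy x=+60, z=85 mm); the hinge axis is caddy y.
- lid_edge (a point): Middle of the lid's front edge, on its top face: 121 mm from the hinge, 91 mm above the counter when shut; rises and swings towards caddy +x as the lid opens.
- button (a joint): Orange push button of the catch, m: 0 at rest, 0.006 fully down; it moves straight down and springs back. A steel tooth that draws back with it holds down a tongue at the middle of the lid's front edge; the lid is let go at about 0.004.
- button_top (a point): Centre of the button's top face, 42 mm (x) by 44 mm (y), at caddy x=-99, y=0 mm, 104 mm above the counter when at rest, which is 13 mm higher than the top of the shut lid, and 38 mm in front of the lid's front edge (so the two fingers of an open hand, set along caddy x, can stand one on the button and the other over the lid). It starts to give at about 2.5 N and is fully down, 6 mm lower, at 5 N.
- rack: Low wooden rack fixed to the counter, 60 x 140 mm (x, y), floor 12 mm high; origin under its centre. Three slots side by side along its y, 44 mm apart, 40 mm wide, with dividers up to 62 mm high; open at both x ends but for lips 16 mm high.
- refill_blue: Blue rigid refill block, 54 (x) x 34 (y) x 60 mm (z) and a white cap of 18 mm diameter, 5 mm high on top; 80 to 170 g; origin at the centre of its underside, z up. It stands in one of the rack's slots, its x along the rack's x (any refill may be in any slot), so there it can be taken only by its two end faces (x, 54 mm apart).
- refill_green: Green refill of the same shape, in another slot of the rack. Leave alone.
- refill_red: Red refill of the same shape, in another slot. Leave alone.
- softener: White softener bottle with blue cap, 60 mm diameter, 170 mm high, loose on the counter; origin under its centre. Leave alone.
- dosing_cup: Yellow dosing cup, 60 mm rim diameter, 50 mm high, loose on the counter; origin under its centre. Leave alone. The counter between rack and caddy, on the robot's side, is bare.
Not all that is in view belongs to the job. There is more than one size of the refill_blue; the one meant has the size given above.

How it is judged:
By the outcome, as a careful person would: the job done as asked, in the order asked, and still so for the second after the job is handed in, with the robot touching nothing.
It also fails if it takes over 72 s, if anything falls off the work surface, if the arm or the gripper's body presses on something with over 40 N, if the wrist force passes 120 N, or if a joint passes its speed limit or range.

## Robot

A 6-joint arm with a two-finger parallel gripper is mounted at the origin on the work surface. World frame = base frame: x ahead of the robot, y to its left, z up, the work surface at z = 0. Lengths are in m, angles in rad, forces in N, time in s.
With the tool pointing down it reaches from about 0.3 to 0.775 m from the base axis. Payload 14.6 kg.
Tool frame: the origin (TCP) lies at the centre of the arm's flange, where the gripper is bolted on; the fingertips stand 199 mm ahead of it and the grasp point (between the pads) lies ctrl.tcp_to_grasp ahead of it (ctrl.tcp_to_grasp is the distance from the TCP to the grasp point, in m); z points along the fingers, y is the line along which they close (so a half turn about z gives the same grasp; the last joint's range is limited). The gripper opens to 94 mm and grips with 3 to 60 N. Pads are 16 mm wide; open, the fingers measure 119 mm over their backs; the gripper's body (75 mm by 177 mm) begins 78 mm behind the grasp point.
Start: joints at [-1.378, 0.3, 1.521, -0, 1.321, -0.067], TCP at [0.141, -0.532, 0.405] pointing down, gripper open.
Joint ranges: [-3.03, 3.03], [-0.79, 2.21], [0.23, 2.52], [-1.04, 4.18], [0, 3.07], [-2.55, 2.55]. Speed limits (rad/s): [2.22, 2.22, 2.57, 3.14, 3.14, 3.14].

## Interface

Orientations are given as [roll, pitch, yaw] about the fixed x, y, z axes, in that order (R = Rz(yaw) Ry(pitch) Rx(roll)).
In Python, from station import ctrl gives the robot as it stands. The module is installed in compiled form; this text tells all that it offers.
- The arm moves only by the shell command python3 -m jog 'ROWS' [OPENING] [FORCE]. ROWS is JSON, a list of rows, each a list of 6 numbers: the shift along the tool's x, y, z in cm, then the turn, a rotation vector about the tool's x, y, z in rad. In form: [[tx, ty, tz, ax, ay, az], ...]. A call has 1 to 8 rows; each row is the pose to reach, as a shift and turn from the pose commanded when the call began, along the tool's axes at that moment; what a row does not reach only later rows make up. A row lasts 1/10 s, in which the tool goes at most 50 mm and 8.59 degrees, less where a joint would pass 70% of its speed; a pose out of reach is approached as far as the arm can. A call with a gripper value outside its range is refused whole. OPENING is the opening in per cent of the stroke, from 0 (shut) to 100 (fully open), set as the call begins (- or left out, the last holds). The fingers move at their own pace and stop on an object; FORCE is the grip in N (left out, the last holds). Time passes only in rows, so rows that repeat a pose let the fingers close. It gives the time, the measured TCP pose, the force, the opening and the grip force at its end, in the units of the state.
- ctrl.get_obs(): the state, without advancing time (a new reading comes with each control period).
- ctrl.camera(name): name is "scene" or "top" or "wrist"; returns a dict with "img" (480x640x3 uint8, blue, green, red), "intrinsics" (3x3 intrinsics, pixels), "R" (3x3) and "t" (3): a world point X has camera coordinates R X + t. Camera axes: x right, y down, z forward; pixel columns grow to the right and rows downward; lengths in m; the calibration is good to about 2 mm. A picture is of the moment at which its call begins. There is no depth.
- ctrl.hand_in(): hands the job in; it is judged then, once.
The state is a dict: "time_s": time; "qpos": joint angles; "joint_vel": joint speeds; "tau": joint torques, N m; "ee_pos": TCP position; "eef_rot": TCP orientation; "force": force on the tool from outside, world axes, zero at the start; "moment": the same for the moment, N m; "grip_width": finger opening in m; "grip_force": force on a finger pad.
Only numpy, scipy, OpenCV 4.12 (cv2) and the standard library are available. Lean on these libraries where they do the work, as an engineer would, in place of code of your own. Each camera call takes 0.05 s, during which the arm holds its last target. There are 200 camera calls.

## Working session

There is one attempt and no reset: what is moved stays moved. The work goes in short steps, Python scripts to look and compute and a shell command to move; the robot and the scene stay as the last step left them, time stands still between calls to the robot, and variables do not carry over. Pictures are saved under pics/ and viewed, at most 12 in all, crops included, and the job is handed in when it is done.

```bash
mkdir -p pics; python3 - <<'E'
from station import ctrl
import cv2
o=ctrl.get_obs();print(o['time_s'],o['ee_pos'],o['eef_rot'],ctrl.tcp_to_grasp,o['grip_width'])
for n in('scene','top'):
    c=ctrl.camera(n);cv2.imwrite(f'pics/{n}0.png',c['img']);print(n,c['intrinsics'].tolist(),c['R'].round(3).tolist(),c['t'])
E
```

```text
0.0 [ 0.14127738 -0.53150714  0.40407194] [-3.14037848e+00 -6.73826139e-05  2.59820163e-01] 0.1804 0.09402631869224148
scene [[501.72456371215634, 0.0, 314.0824193728674], [0.0, 501.72456371215634, 235.81479371101818], [0.0, 0.0, 1.0]] [[-0.519, 0.855, -0.014], [0.478, 0.277, -0.833], [-0.709, -0.439, -0.552]] [ 0.26993332 -0.23560689  1.46350674]
top [[504.4268882595244, 0.0, 313.42974204572903], [0.0, 504.4268882595244, 248.66900513981398], [0.0, 0.0, 1.0]] [[-0.02, -1.0, 0.001], [-0.998, 0.02, -0.063], [0.063, -0.002, -0.998]] [0.08281551 0.6137806  1.03461644]
```

View pics/scene0.png

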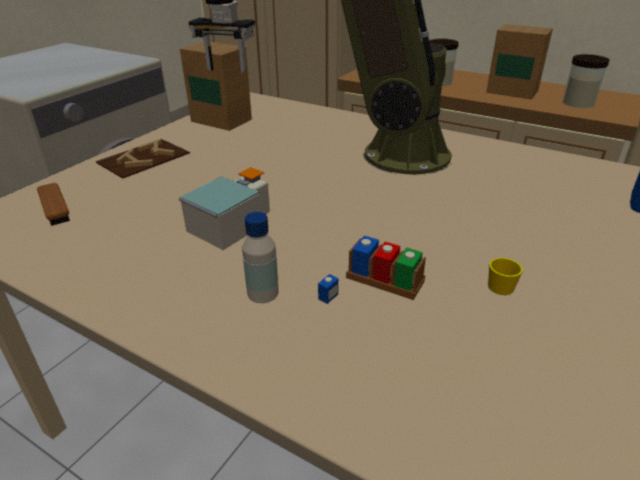

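View pics/top0.png

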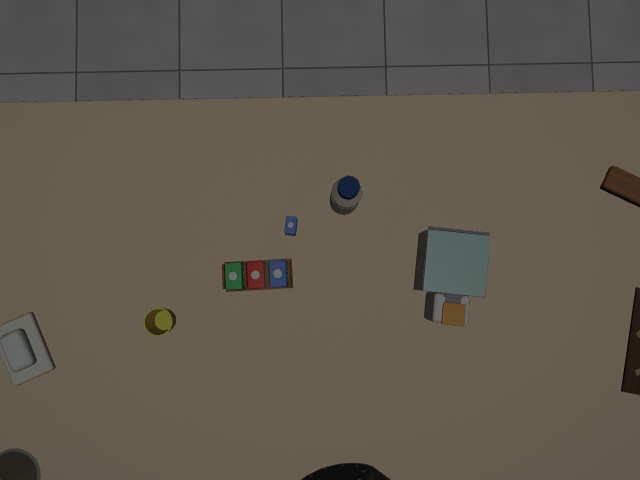

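The overhead view shows the possible blue things: the full-size refill in the rack at top (278,273) and scene (365,257), a small loose blue block at top (291,226), and the softener cap at (348,187). I choose the one in the rack. The lid is at about (457,263), with its button at (454,314) facing the robot.

```bash
cat >h.py <<'E'
from station import ctrl
import cv2,numpy as np
def ray(c,px,z):
    K,R,t=c['intrinsics'],c['R'],np.array(c['t'])
    d=R.T@np.linalg.inv(K)@np.array([px[0],px[1],1.]);o=-R.T@t
    return o+d*(z-o[2])/d[2]
def proj(c,X):
    p=c['intrinsics']@(c['R']@np.array(X)+c['t']);return p[:2]/p[2]
def mask(c,lo,hi,roi):
    x0,y0,x1,y1=roi
    h=cv2.cvtColor(c['img'],cv2.COLOR_BGR2HSV);m=cv2.inRange(h,np.array(lo),np.array(hi))
    k=np.zeros_like(m);k[y0:y1,x0:x1]=m[y0:y1,x0:x1];return k
def rect(c,m,z):
    q=max(cv2.findContours(m,0,1)[0],key=cv2.contourArea).reshape(-1,2)
    P=np.array([ray(c,p+0.0,z)[:2] for p in q])*1000
    r=cv2.minAreaRect(P.astype(np.float32));return np.round(r[0],1),np.round(r[1],1),round(r[2],1)
E
python3 - <<'E'
from h import *
c=ctrl.camera('top')
print('lid',rect(c,mask(c,(75,20,60),(105,255,255),(415,220,500,300)),.091))
print('btn',rect(c,mask(c,(5,150,100),(22,255,255),(420,295,490,335)),.104))
print('blue',rect(c,mask(c,(100,120,60),(130,255,255),(262,255,295,292)),.072))
print('red',rect(c,mask(c,(172,120,60),(180,255,255),(240,255,270,295))|mask(c,(0,150,60),(5,255,255),(240,255,270,295)),.072))
print('green',rect(c,mask(c,(50,120,50),(75,255,255),(220,255,250,295)),.072))
print('small',rect(c,mask(c,(100,120,60),(130,255,255),(280,212,302,240)),.03))
print('cup',rect(c,mask(c,(22,120,60),(35,255,255),(140,300,180,340)),.05))
# scene two-view check on caps
s=ctrl.camera('scene')
for n,X in(('lidcentre',ray(c,(457,263),.091)),('blue cap',ray(c,(278,273),.077)),('btn',ray(c,(454,314),.104))): print(n,X.round(4),proj(s,X).round(1))
a=cv2.resize(c['img'][205:300,215:310],None,fx=4,fy=4);b=cv2.resize(s['img'][225:320,310:440],None,fx=3,fy=4)
cv2.imwrite('pics/crop1.png',np.hstack([a,b]))
E
```

```text
lid (array([ 577.7, -205.5]), array([121. , 121.5]), 82.8)
btn (array([ 479.9, -192.9]), array([41.1, 39.7]), 83.2)
blue (array([564.5, 142.6]), array([51.7, 32.2]), 2.2)
red (array([563.4, 186.8]), array([53.3, 32.8]), 1.9)
green (array([562. , 230.7]), array([31.7, 53.2]), 89.5)
small (array([665.1, 117.4]), array([21.3, 33.6]), 83.3)
cup (array([473.1, 386.8]), array([57.2, 58.9]), 44.1)
lidcentre [ 0.5773 -0.2078  0.091 ] [218.6 193.2]
blue cap [0.5651 0.1414 0.077 ] [364.6 240.8]
btn [ 0.4799 -0.1947  0.104 ] [250.1 171.9]
```

View pics/crop1.png

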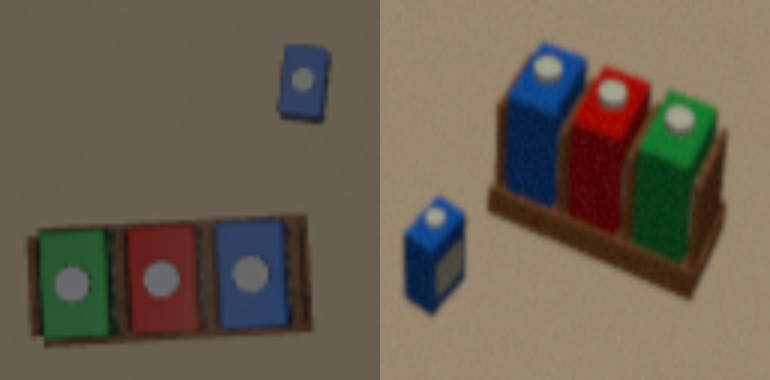

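The crop confirms the choice. The rack's left-hand refill is full size (about 52 x 32 mm seen), while the loose blue one is only about 34 x 21 mm. The lid measures 121 x 121.5 mm, and button to lid centre is 98.6 mm, which matches the description. Caddy yaw is about -7.2°.

```bash
cat >>h.py <<'E'
from scipy.spatial.transform import Rotation as Ro
U=np.array([.992,-.125]);V=np.array([.125,.992]);O=np.array([.5782,-.2056])
def cad(x,y): return O+x*U+y*V
def go(xy,z,psi):
    o=ctrl.get_obs();R=Ro.from_euler('xyz',o['eef_rot'])
    d=R.inv().apply(np.array([*xy,z])-o['ee_pos'])*100
    r=(R.inv()*Ro.from_euler('xyz',[np.pi,0,psi])).as_rotvec()
    print(o['time_s'],'row',d.round(2),r.round(3))
E
python3 -c "
from h import *
go(cad(-.036,0),.335,1.445)"
```

```text
0.2 row [ 47.26 -21.62   6.95] [-1.000e-03 -0.000e+00 -1.185e+00]
```

```bash
python3 -m jog '[[6,-2.7,0.9,0,0,-0.15],[12,-5.4,1.8,0,0,-0.3],[18,-8.1,2.7,0,0,-0.45],[24,-10.8,3.5,0,0,-0.6],[30,-13.5,4.4,0,0,-0.75],[36,-16.2,5.3,0,0,-0.9],[42,-18.9,6.2,0,0,-1.05],[47.3,-21.6,6.95,0,0,-1.185]]' 100
python3 -c "
from h import *
go(cad(-.036,0),.325,1.445)"
```

```text
time_s: 1.0
ee_pos: [0.4497, -0.2792, 0.3512]
eef_rot: [3.142, 0.0, 1.451]
force: [-0.2, -0.6, -0.2]
grip_width: 0.0941
grip_force: 0.0
1.0 row [8.86 8.28 2.62] [0.    0.    0.006]
```

```bash
python3 -m jog '[[3,2.8,0.9,0,0,0],[6,5.6,1.8,0,0,0],[8.9,8.3,2.6,0,0,0],[8.9,8.3,2.6,0,0,0],[8.9,8.3,2.6,0,0,0]]'
python3 -c "
from h import *
go(cad(-.036,0),.310,1.445)
c=ctrl.camera('wrist');cv2.imwrite('pics/w1.png',c['img'])"
```

```text
time_s: 1.5
ee_pos: [0.5421, -0.2025, 0.325]
eef_rot: [-3.141, -0.0, 1.446]
force: [-0.4, -0.8, 0.4]
grip_width: 0.0941
grip_force: 0.0
1.5 row [0.15 0.03 1.5 ] [-0.001 -0.     0.001]
```

View pics/w1.png

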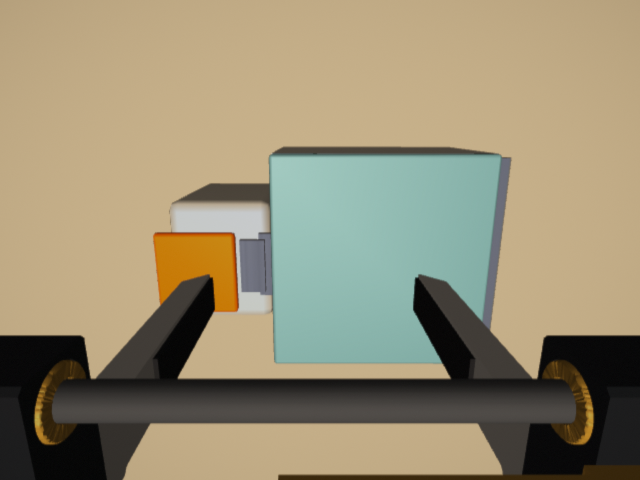

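The wrist view has the left fingertip over the orange button (about 205,285) and the right one over the lid (about 425,285), so both are in line. Next I press down.

```bash
python3 -m jog '[[0.1,0,1,0,0,0],[0.1,0,2,0,0,0],[0.1,0,2.2,0,0,0],[0.1,0,2.4,0,0,0],[0.1,0,2.5,0,0,0],[0.1,0,2.6,0,0,0],[0.1,0,2.7,0,0,0],[0.1,0,2.7,0,0,0]]'
```

```text
time_s: 2.35
ee_pos: [0.5423, -0.202, 0.2993]
eef_rot: [3.139, 0.0, 1.445]
force: [-0.2, -0.7, 4.4]
grip_width: 0.0939
grip_force: 1.3
```

```bash
python3 -m jog '[[0,0,0.1,0,0,0],[0,0,0.2,0,0,0],[0,0,0.2,0,0,0],[0,0,0.2,0,0,0]]'
python3 -c "
from h import *
c=ctrl.camera('scene');cv2.imwrite('pics/s2.png',cv2.resize(c['img'][120:270,140:340],None,fx=3,fy=3))"
```

```text
time_s: 2.75
ee_pos: [0.5419, -0.2021, 0.2988]
eef_rot: [3.141, 0.001, 1.445]
force: [-18.0, 2.1, 5.6]
grip_width: 0.0942
grip_force: 0.0
```

View pics/s2.png

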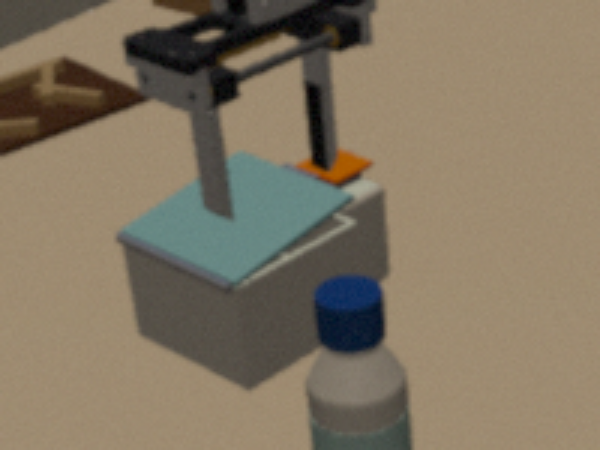

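The lid has come free and rests against the rear finger at (215,205), with its front edge slightly raised. I lift slowly.

```bash
python3 -m jog '[[0,0,-0.1,0,0,0],[0,0,-0.2,0,0,0],[0,0,-0.4,0,0,0],[0,0,-0.6,0,0,0]]'
```

```text
time_s: 3.2
ee_pos: [0.5424, -0.202, 0.3036]
eef_rot: [3.138, 0.001, 1.445]
force: [8.2, -0.5, 12.5]
grip_width: 0.094
grip_force: 3.3
```

```bash
python3 -m jog '[[0,0,-0.3,0,0,0],[0,0,-0.7,0,0,0],[0,0,-1.1,0,0,0],[0,0,-1.5,0,0,0],[0,0,-1.9,0,0,0],[0,0,-2.3,0,0,0],[0,0,-2.7,0,0,0],[0,0,-3.1,0,0,0]]'
python3 -m jog '[[0,0,-0.4,0,0,0],[0,0,-0.8,0,0,0],[0,0,-1.2,0,0,0],[0,0,-1.6,0,0,0],[0,0,-2.0,0,0,0],[0,0,-2.4,0,0,0],[0,0,-2.8,0,0,0],[0,0,-3.2,0,0,0]]'
python3 -c "
from h import *
c=ctrl.camera('scene');cv2.imwrite('pics/s3.png',cv2.resize(c['img'][90:270,140:340],None,fx=3,fy=3))"
```

```text
time_s: 4.0
ee_pos: [0.542, -0.2019, 0.3337]
eef_rot: [-3.141, -0.0, 1.445]
force: [1.3, -0.1, -0.4]
grip_width: 0.094
grip_force: 0.5
time_s: 4.8
ee_pos: [0.542, -0.2019, 0.3658]
eef_rot: [-3.141, -0.0, 1.445]
force: [1.6, -0.6, -0.2]
grip_width: 0.0939
grip_force: 0.3
```

View pics/s3.png

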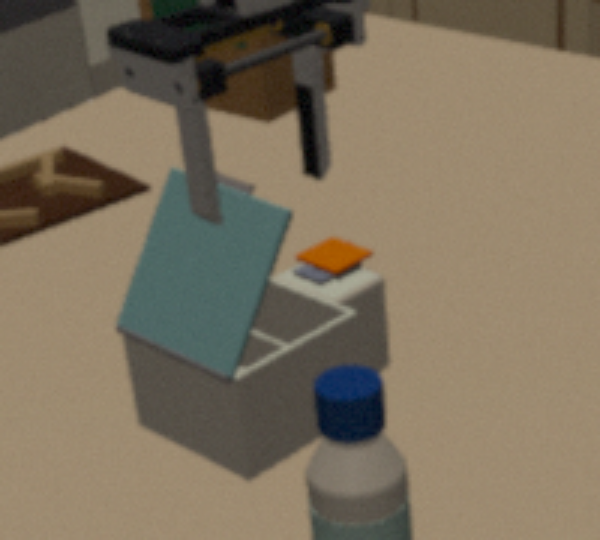

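The lid follows the finger and is now at about 1 rad. I continue at the same speed.

```bash
python3 -m jog '[[0,0.1,-0.4,0,0,0],[0,0.2,-0.8,0,0,0],[0,0.4,-1.2,0,0,0],[0,0.6,-1.6,0,0,0],[0,0.8,-2.0,0,0,0],[0,1.0,-2.4,0,0,0],[0,1.2,-2.8,0,0,0],[0,1.3,-3.2,0,0,0]]'
python3 -m jog '[[0,0,-0.6,0,0,0],[0,0,-1.2,0,0,0],[0,0,-1.8,0,0,0],[0,0,-3,0,0,0],[0,0,-4,0,0,0],[0,0,-5,0,0,0]]'
python3 -c "
from h import *
go([.5645,.1425],.34,1.602)"
```

```text
time_s: 5.65
ee_pos: [0.5551, -0.2036, 0.3978]
eef_rot: [-3.142, -0.0, 1.445]
force: [0.8, -0.9, -0.5]
grip_width: 0.0941
grip_force: 0.2
time_s: 6.25
ee_pos: [0.5548, -0.2036, 0.4487]
eef_rot: [3.141, 0.0, 1.445]
force: [-1.4, 0.4, 0.2]
grip_width: 0.094
grip_force: 0.0
6.25 row [34.46 -3.4  10.86] [ 0.001  0.    -0.157]
```

```bash
python3 -m jog '[[5,-0.5,1,0,0,0],[10,-1,2.5,0,0,-0.05],[15,-1.5,4,0,0,-0.1],[20,-2,6,0,0,-0.157],[25,-2.5,8,0,0,-0.157],[30,-3,10,0,0,-0.157],[34.5,-3.4,10.9,0,0,-0.157],[34.5,-3.4,10.9,0,0,-0.157]]'
python3 -m jog '[[0,0,0,0,0,0]]'
python3 - <<'E'
from h import *
c=ctrl.camera('wrist');cv2.imwrite('pics/w4.png',c['img'])
s=ctrl.camera('scene');cv2.imwrite('pics/s4.png',s['img'])
go([.5645,.1425],.34,1.602)
m=mask(c,(100,120,50),(130,255,255),(0,0,640,480));print(rect(c,m,.072),cv2.boundingRect(m))
E
```

```text
time_s: 7.05
ee_pos: [0.5641, 0.1467, 0.3375]
eef_rot: [-3.14, -0.0, 1.605]
force: [0.5, -0.8, -0.5]
grip_width: 0.0939
grip_force: 0.0
time_s: 7.15
ee_pos: [0.5644, 0.1445, 0.3383]
eef_rot: [-3.141, 0.0, 1.604]
force: [-0.3, -1.1, 0.2]
grip_width: 0.0937
grip_force: 0.0
7.25 row [ 0.05 -0.02 -0.08] [ 0.001  0.    -0.   ]
(array([564.5, 146.4]), array([52.7, 37.4]), 2.1) (273, 220, 205, 76)
```

View pics/w4.png

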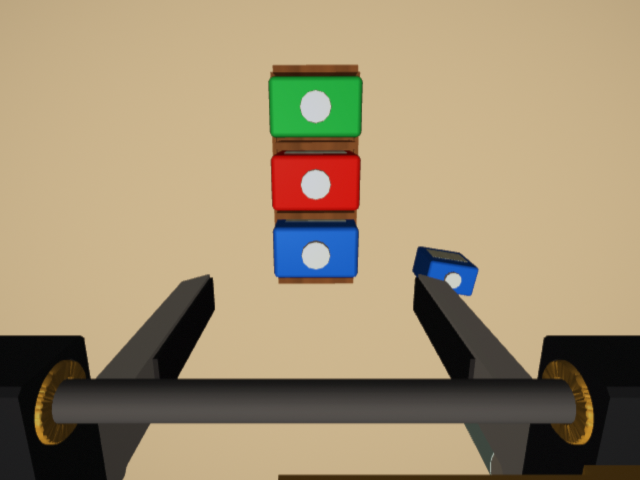

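The wrist view shows the blue refill at (316,250), centred between the fingers (205 and 425). The small blue block at (446,270) lies beyond the right finger. I go down and grip the end faces.

```bash
python3 -m jog '[[0,0,3,0,0,0],[0,0,6,0,0,0],[0,0,8,0,0,0],[0,0,9.5,0,0,0],[0,0,10.4,0,0,0],[0,0,10.4,0,0,0]]' && python3 -m jog '[[0,0,0,0,0,0],[0,0,0,0,0,0],[0,0,0,0,0,0],[0,0,0,0,0,0],[0,0,0,0,0,0],[0,0,0,0,0,0]]' 30 20
```

```text
time_s: 7.85
ee_pos: [0.5647, 0.1422, 0.2341]
eef_rot: [-3.141, 0.0, 1.601]
force: [0.8, -0.5, 0.6]
grip_width: 0.0939
grip_force: 0.0
time_s: 8.45
ee_pos: [0.5646, 0.143, 0.2347]
eef_rot: [3.141, -0.0, 1.602]
force: [-0.3, -1.0, 1.4]
grip_width: 0.054
grip_force: 20.0
```

Gripped at 54 mm. I lift it and carry it to the bare counter near (0.42, 0.0).

```bash
python3 -m jog '[[0,0,-1,0,0,0],[0,0,-3,0,0,0],[0,0,-5,0,0,0],[0,0,-7,0,0,0],[0,0,-8,0,0,0],[0,0,-8,0,0,0]]'
python3 -c "
from h import *
go([.42,0],.30,1.445)"
```

```text
time_s: 9.05
ee_pos: [0.5646, 0.143, 0.3158]
eef_rot: [3.14, -0.0, 1.602]
force: [-0.3, -1.1, -1.6]
grip_width: 0.0543
grip_force: 20.0
9.05 row [-13.85 -14.9    1.54] [ 0.002 -0.001  0.157]
```

```bash
python3 -m jog '[[-2,-2.1,0,0,0,0],[-4.5,-4.9,0,0,0,0.05],[-7,-7.7,0.5,0,0,0.1],[-9.5,-10.5,1,0,0,0.157],[-12,-13,1.5,0,0,0.157],[-13.8,-14.9,1.5,0,0,0.157],[-13.8,-14.9,1.5,0,0,0.157],[-13.8,-14.9,1.5,0,0,0.157]]'
python3 -c "
from h import *
go([.42,0],.2232,1.445)"
```

```text
time_s: 9.85
ee_pos: [0.4199, 0.0003, 0.2992]
eef_rot: [-3.141, -0.0, 1.444]
force: [0.1, 0.2, -1.2]
grip_width: 0.0539
grip_force: 20.0
9.85 row [-0.03  0.02  7.6 ] [-0.    -0.    -0.001]
```

```bash
python3 -m jog '[[0,0,2.5,0,0,0],[0,0,4.5,0,0,0],[0,0,6,0,0,0],[0,0,7,0,0,0],[0,0,7.4,0,0,0],[0,0,7.55,0,0,0],[0,0,7.65,0,0,0],[0,0,7.65,0,0,0]]'
```

```text
time_s: 10.65
ee_pos: [0.42, 0.0005, 0.2234]
eef_rot: [3.141, -0.0, 1.445]
force: [0.0, 0.4, -1.5]
grip_width: 0.0538
grip_force: 20.0
```

```bash
python3 -m jog '[[0,0,0.05,0,0,0],[0,0,0.1,0,0,0],[0,0,0.1,0,0,0]]'
```

```text
time_s: 10.95
ee_pos: [0.4201, 0.0004, 0.2227]
eef_rot: [3.141, -0.0, 1.445]
force: [-1.5, 0.4, 9.4]
grip_width: 0.0541
grip_force: 20.0
```

On the counter. I release, rise clear and turn by a quarter.

```bash
python3 -m jog '[[0,0,-0.05,0,0,0],[0,0,-0.05,0,0,0],[0,0,-0.05,0,0,0],[0,0,-0.05,0,0,0],[0,0,-0.05,0,0,0],[0,0,-0.05,0,0,0]]' 100
python3 -m jog '[[0,0,-2,0,0,0],[0,0,-5,0,0,0],[0,0,-8,0,0,0],[0,0,-11,0,0,0],[0,0,-11,0,0,0]]'
python3 - <<'E'
from h import *
c=ctrl.camera('top')
print(rect(c,mask(c,(100,120,60),(130,255,255),(295,320,345,375)),.06))
go([.42,0],.32,-.126)
E
```

```text
time_s: 11.55
ee_pos: [0.4199, 0.0004, 0.2225]
eef_rot: [-3.142, -0.0, 1.445]
force: [0.3, -0.1, 0.4]
grip_width: 0.0936
grip_force: 0.0
time_s: 12.05
ee_pos: [0.4203, 0.0004, 0.3358]
eef_rot: [3.136, -0.0, 1.445]
force: [0.4, 0.5, -0.2]
grip_width: 0.0937
grip_force: 0.0
(array([428.9,  14.6]), array([ 2. , 33.5]), 88.6)
12.1 row [-0.04  0.    1.38] [ 0.002 -0.003  1.571]
```

```bash
python3 -m jog '[[0,0,0,0,0,0.15],[0,0,0,0,0,0.3],[0,0,0,0,0,0.45],[0,0,0,0,0,0.6],[0,0,0,0,0,0.75],[0,0,0,0,0,0.9],[0,0,0,0,0,1.05],[0,0,0,0,0,1.2]]'
python3 -m jog '[[0,0,0,0,0,0.15],[0,0,0,0,0,0.3],[0,0,0,0,0,0.371],[0,0,0,0,0,0.371],[0,0,0,0,0,0.371]]'
python3 - <<'E'
from h import *
c=ctrl.camera('wrist');s=ctrl.camera('scene')
m=mask(c,(100,120,50),(130,255,255),(0,0,640,480));print(rect(c,m,.06),cv2.boundingRect(m))
a=c['img'];b=s['img'];cv2.imwrite('pics/w5.png',cv2.resize(np.hstack([a,b]),(800,300)))
go([.42,0],.22,-.126)
E
```

```text
time_s: 12.9
ee_pos: [0.4197, 0.0004, 0.3312]
eef_rot: [-3.141, 0.002, 0.239]
force: [-1.1, 0.4, 0.1]
grip_width: 0.0937
grip_force: 0.0
time_s: 13.4
ee_pos: [0.4198, 0.0004, 0.3318]
eef_rot: [3.142, 0.001, -0.124]
force: [0.9, 1.1, -0.5]
grip_width: 0.0942
grip_force: 0.0
(array([424.1,   0.7]), array([32.9, 60.4]), 82.9) (287, 194, 52, 92)
13.5 row [ 0.03  0.04 11.21] [0.    0.001 0.002]
```

View pics/w5.png

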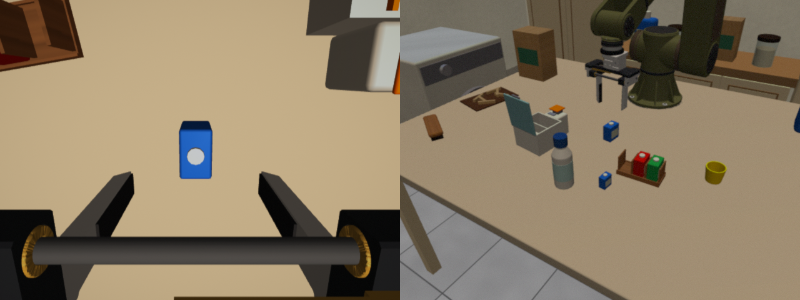

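The wrist view shows the refill standing square between the fingers at about (195,150) in the half-size panel. In the scene panel the lid stands open, and green, red, cup and bottle are undisturbed. Next I grip it across the narrow side.

```bash
python3 -m jog '[[0,0,3,0,0,0],[0,0,6,0,0,0],[0,0,8.5,0,0,0],[0,0,10,0,0,0],[0,0,10.9,0,0,0],[0,0,10.9,0,0,0]]' && python3 -m jog '[[0,0,0,0,0,0],[0,0,0,0,0,0],[0,0,0,0,0,0],[0,0,0,0,0,0],[0,0,0,0,0,0],[0,0,0,0,0,0],[0,0,0,0,0,0]]' 10 20 && python3 -m jog '[[0,0,-2,0,0,0],[0,0,-5,0,0,0],[0,0,-8,0,0,0],[0,0,-11,0,0,0],[0,0,-13,0,0,0],[0,0,-13,0,0,0]]'
python3 - <<'E'
from h import *
go(cad(-.025,0),.355,-.126)
E
```

```text
time_s: 14.1
ee_pos: [0.4197, 0.0004, 0.2227]
eef_rot: [3.142, 0.002, -0.125]
force: [-0.4, 0.9, 0.2]
grip_width: 0.094
grip_force: 0.0
time_s: 14.8
ee_pos: [0.4199, 0.0004, 0.2235]
eef_rot: [3.142, -0.0, -0.126]
force: [0.6, 0.7, 0.7]
grip_width: 0.0414
grip_force: 0.0
time_s: 15.4
ee_pos: [0.4201, 0.0004, 0.3555]
eef_rot: [-3.141, -0.004, -0.126]
force: [0.6, 0.9, -1.3]
grip_width: 0.0341
grip_force: 20.0
15.4 row [15.78 18.45  0.11] [-0.    -0.004 -0.   ]
```

The fingers were still closing when the lift began, so I check how high it was gripped.

```bash
python3 - <<'E'
from h import *
s=ctrl.camera('scene');m=mask(s,(100,120,25),(130,255,255),(170,90,270,230))
q=max(cv2.findContours(m,0,1)[0],key=cv2.contourArea);x,y,w,h=cv2.boundingRect(q);print(x,y,w,h)
k=np.array([.42,0])+.027*U+.017*V
for z in(.11,.12,.13,.14): print(z,proj(s,[*k,z]).round(1))
cv2.imwrite('pics/s6.png',cv2.resize(s['img'][60:240,130:330],None,fx=3,fy=3))
E
```

```text
245 212 22 18
0.11 [336.  185.2]
0.12 [336. 181.]
0.13 [336.1 176.8]
0.14 [336.1 172.6]
```

View pics/s6.png

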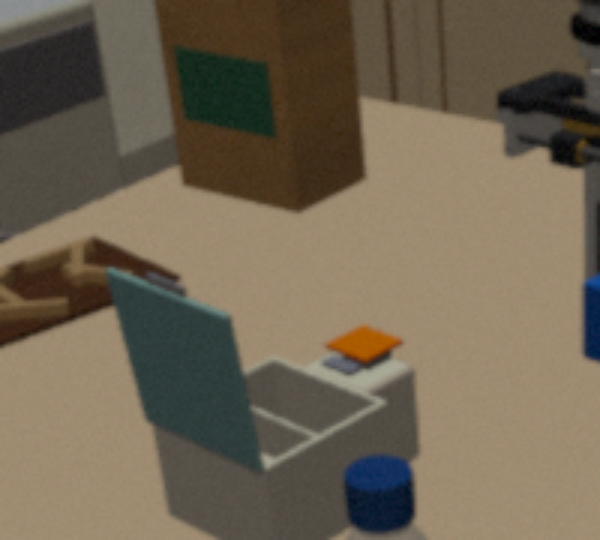

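The crop cut it off: the caddy and lid are fine, and the refill hangs at the right-hand edge. I re-measure in the right place.

```bash
python3 - <<'E'
from h import *
s=ctrl.camera('scene');m=mask(s,(100,120,25),(130,255,255),(310,120,370,215))
q=max(cv2.findContours(m,0,1)[0],key=cv2.contourArea);print(cv2.boundingRect(q))
k=np.array([.42,0])+.027*U+.017*V
y=q.reshape(-1,2)[:,1].max();print('lowest',q.reshape(-1,2)[q.reshape(-1,2)[:,1].argmax()])
for z in(.11,.12,.13,.14): print(z,proj(s,[*k,z]).round(1))
cv2.imwrite('pics/s7.png',cv2.resize(s['img'][80:220,260:420],None,fx=4,fy=4))
E
```

```text
(325, 150, 24, 32)
lowest [333 181]
0.11 [336.  185.2]
0.12 [336. 181.]
0.13 [336.1 176.8]
0.14 [336.1 172.6]
```

View pics/s7.png

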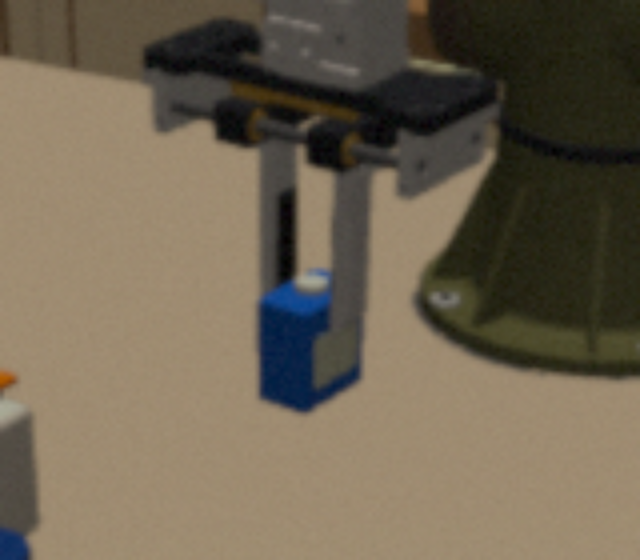

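The refill hangs upright with its bottom at about 0.119 m, so the grip is about 14 mm higher than intended but still about 23 mm deep on the faces. It is secure at 20 N. I go above the bay.

```bash
python3 -m jog '[[0,0,-2,0,0,0],[2,2.3,-3,0,0,0],[5,5.8,-3,0,0,0],[8,9.3,-3,0,0,0],[11,12.8,-3,0,0,0],[13.5,15.8,-3,0,0,0],[15.8,18.4,-3,0,0,0],[15.8,18.4,-3,0,0,0]]'
python3 -m jog '[[0,0,0,0,0,0],[0,0,0,0,0,0]]'
python3 - <<'E'
from h import *
go(cad(-.025,0),.325,-.126)
c=ctrl.camera('wrist');cv2.imwrite('pics/w8.png',c['img'])
print('floor ctr px',proj(c,[*cad(-.025,0),.005]).round(),'rim corners',[proj(c,[*cad(x,y),.085]).round().tolist() for x in(-.055,.005) for y in(-.056,.056)])
E
```

```text
time_s: 16.3
ee_pos: [0.5546, -0.205, 0.3802]
eef_rot: [-3.141, 0.003, -0.129]
force: [-0.1, 0.7, -0.9]
grip_width: 0.0337
grip_force: 20.0
time_s: 16.5
ee_pos: [0.5532, -0.2013, 0.3824]
eef_rot: [-3.141, 0.002, -0.126]
force: [1.1, -0.1, -1.5]
grip_width: 0.0339
grip_force: 20.0
16.5 row [0.04 0.11 5.74] [-0.001  0.002  0.   ]
floor ctr px [315. 213.] rim corners [[393.0, 276.0], [238.0, 277.0], [398.0, 194.0], [234.0, 194.0]]
```

View pics/w8.png

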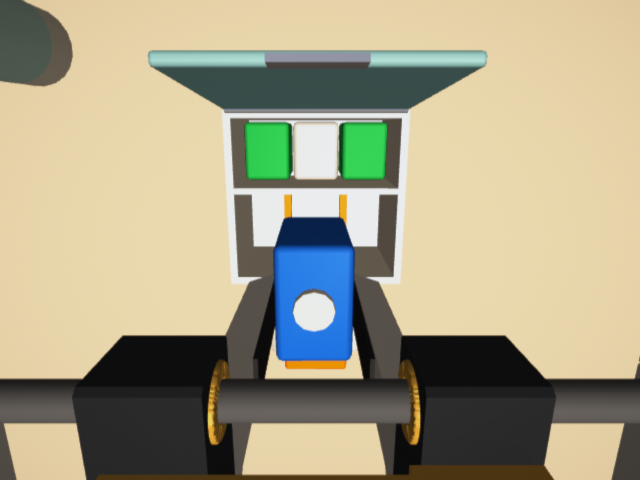

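The wrist view matches the predicted rim: divider front edge at row 194, front wall at row 276, ribs at 288 and 343 on either side of column 315. I check the refill's seat in the grip using its top face (rows 247 to 360, columns 274 to 353).

```bash
python3 - <<'E'
from h import *
c=ctrl.camera('wrist');o=ctrl.get_obs();p=o['ee_pos']
for d in(.171,.1765,.181):
    print(d,[proj(c,[*(p[:2]+x*U+y*V),p[2]-d]).round(1).tolist() for x,y in((-.027,0),(.027,0),(0,.017),(0,-.017))])
    print(' cap', proj(c,[*p[:2],p[2]-d+.005]).round(1), 'bottom rear', proj(c,[*(p[:2]+.027*U),p[2]-d-.06]).round(1))
h=cv2.cvtColor(c['img'],cv2.COLOR_BGR2HSV)
print(h[205:375:3,285].tolist())
print(p)
E
```

```text
0.171 [[314.3, 376.5], [314.2, 254.0], [272.2, 317.9], [356.3, 317.8]]
 cap [314.3 323.6] bottom rear [314.1 220.2]
0.1765 [[314.3, 369.1], [314.2, 249.9], [273.5, 312.0], [355.0, 311.9]]
 cap [314.3 317.3] bottom rear [314. 218.]
0.181 [[314.3, 363.3], [314.2, 246.8], [274.5, 307.4], [354.0, 307.3]]
 cap [314.3 312.5] bottom rear [314.  216.3]
[[20, 214, 235], [20, 215, 235], [20, 195, 235], [20, 195, 235], [18, 164, 184], [108, 226, 70], [109, 223, 71], [108, 227, 72], [109, 224, 73], [109, 223, 72], [109, 224, 73], [108, 230, 72], [108, 231, 73], [109, 224, 81], [108, 225, 162], [108, 218, 204], [107, 209, 229], [107, 209, 231], [107, 210, 231], [107, 211, 230], [107, 210, 231], [107, 210, 230], [107, 212, 230], [107, 212, 230], [107, 211, 230], [107, 213, 229], [107, 212, 230], [107, 211, 230], [107, 212, 230], [107, 213, 229], [107, 213, 229], [107, 213, 229], [107, 215, 228], [107, 214, 229], [107, 215, 228], [107, 215, 228], [107, 216, 228], [107, 216, 228], [107, 216, 228], [107, 216, 228], [107, 216, 228], [107, 217, 228], [107, 217, 227], [107, 217, 227], [107, 218, 227], [107, 219, 227], [107, 219, 226], [107, 218, 226], [107, 219, 226], [107, 220, 225], [107, 220, 225], [107, 222, 216], [10, 55, 186], [18, 82, 229], [21, 65, 234], [21, 65, 234], [21, 65, 234]]
[ 0.55323495 -0.20118003  0.38330275]
```

The refill is square and centred in the grip, with its bottom about 0.24 m below the TCP. I lower it.

```bash
python3 -m jog '[[0,0.12,1.5,0,0,0],[0,0.12,3.5,0,0,0],[0,0.12,4.5,0,0,0],[0,0.12,5.5,0,0,0],[0,0.12,6.5,0,0,0],[0,0.12,7.5,0,0,0]]' && python3 -m jog '[[0,0,0.8,0,0,0],[0,0,1.6,0,0,0],[0,0,2.4,0,0,0],[0,0,3.0,0,0,0],[0,0,3.6,0,0,0],[0,0,3.6,0,0,0]]'
```

```text
time_s: 17.2
ee_pos: [0.5534, -0.2031, 0.3082]
eef_rot: [3.141, -0.001, -0.126]
force: [0.4, -0.1, -1.5]
grip_width: 0.0336
grip_force: 20.0
time_s: 17.8
ee_pos: [0.5532, -0.2032, 0.2716]
eef_rot: [-3.141, 0.001, -0.126]
force: [0.4, -0.1, -1.2]
grip_width: 0.0339
grip_force: 20.0
```

```bash
python3 -m jog '[[0,-0.05,0.5,0,0,0],[0,-0.05,1,0,0,0],[0,-0.05,1.5,0,0,0],[0,-0.05,1.8,0,0,0],[0,-0.05,2.0,0,0,0],[0,-0.05,2.0,0,0,0]]' && python3 -m jog '[[0,0,0.1,0,0,0],[0,0,0.2,0,0,0],[0,0,0.3,0,0,0],[0,0,0.3,0,0,0]]'
```

```text
time_s: 18.4
ee_pos: [0.5534, -0.2027, 0.2522]
eef_rot: [-3.141, 0.0, -0.126]
force: [0.9, 0.2, -0.4]
grip_width: 0.0339
grip_force: 20.0
time_s: 18.8
ee_pos: [0.5534, -0.2027, 0.2494]
eef_rot: [-3.142, 0.0, -0.126]
force: [-0.2, 0.0, -1.1]
grip_width: 0.0337
grip_force: 20.0
```

```bash
python3 -m jog '[[0,0,0.1,0,0,0],[0,0,0.2,0,0,0],[0,0,0.3,0,0,0],[0,0,0.3,0,0,0]]'
```

```text
time_s: 19.2
ee_pos: [0.5533, -0.2027, 0.2463]
eef_rot: [-3.141, 0.0, -0.126]
force: [-0.0, 0.0, -0.8]
grip_width: 0.0337
grip_force: 20.0
```

```bash
python3 -m jog '[[0,0,0.05,0,0,0],[0,0,0.1,0,0,0],[0,0,0.15,0,0,0],[0,0,0.2,0,0,0],[0,0,0.2,0,0,0]]'
```

```text
time_s: 19.7
ee_pos: [0.5535, -0.2027, 0.2453]
eef_rot: [3.141, -0.001, -0.126]
force: [-2.7, 3.0, 9.1]
grip_width: 0.0337
grip_force: 20.0
```

Contact comes at the predicted floor height. I open only part way so the fingers stay inside the bay, then lift straight up.

```bash
python3 -m jog '[[0,0,-0.05,0,0,0],[0,0,-0.05,0,0,0],[0,0,-0.05,0,0,0],[0,0,-0.05,0,0,0],[0,0,-0.05,0,0,0],[0,0,-0.05,0,0,0]]' 62
python3 -m jog '[[0,0,-1,0,0,0],[0,0,-3,0,0,0],[0,0,-6,0,0,0],[0,0,-9,0,0,0],[0,0,-12,0,0,0],[0,0,-15,0,0,0],[0,0,-18,0,0,0],[0,0,-18,0,0,0]]'
python3 -m jog '[[-3,-3,0,0,0,0],[-6,-6,0,0,0,0],[-9,-9,0,0,0,0],[-12,-12,0,0,0,0],[-15,-15,0,0,0,0],[-15,-18,0,0,0,0],[-15,-18,0,0,0,0]]'
python3 - <<'E'
from h import *
c=ctrl.camera('top');s=ctrl.camera('scene')
m=mask(c,(100,120,40),(130,255,255),(410,230,500,340));print(rect(c,m,.065),cad(-.025,0))
cv2.imwrite('pics/end.png',np.hstack([cv2.resize(c['img'][200:340,400:520],(400,467)),cv2.resize(s['img'][130:330,150:321],(400,467))]))
E
```

```text
time_s: 20.3
ee_pos: [0.5534, -0.2027, 0.2449]
eef_rot: [-3.142, 0.0, -0.126]
force: [-0.0, -0.5, 0.5]
grip_width: 0.0582
grip_force: 0.0
time_s: 21.1
ee_pos: [0.5532, -0.2026, 0.4302]
eef_rot: [3.14, -0.007, -0.126]
force: [0.3, -0.4, 0.3]
grip_width: 0.0582
grip_force: 0.0
time_s: 21.8
ee_pos: [0.4266, -0.003, 0.4253]
eef_rot: [-3.141, -0.001, -0.124]
force: [0.3, -1.1, 0.4]
grip_width: 0.0582
grip_force: 0.0
(array([ 554.2, -202.2]), array([32.8, 53.7]), 82.6) [ 0.5534   -0.202475]
```

View pics/end.png

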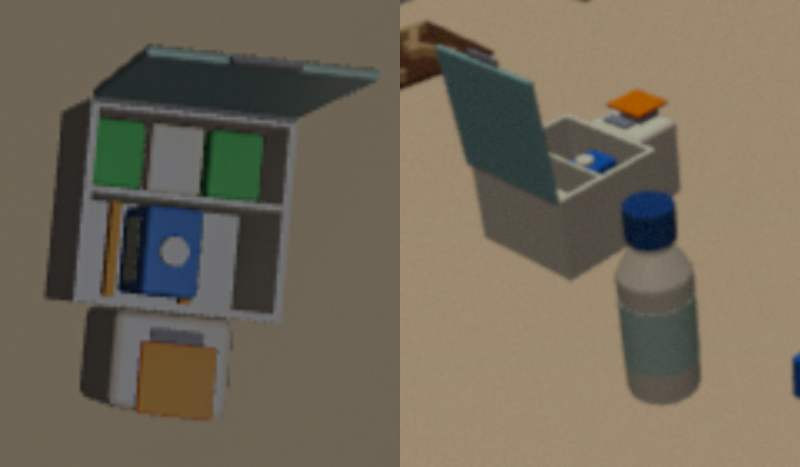

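The blue refill stands upright at the bay's centre: measured (554,-202) mm against (553,-202), with its top face at the height for standing on the floor. The lid is open and nothing else has been touched.

```bash
python3 -c "
from station import ctrl
print(ctrl.hand_in())"
```

```text
the job is handed in; nothing more can be done
None
```

The job is handed in at about 22 s: the lid was raised under the finger and stands open, and the blue refill, regripped across its narrow side, stands on the bay floor between the ribs; on that regrip the lift began before the fingers had fully closed, so it was held about 14 mm higher than planned, but it did not drop.

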